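# Rack the watch-press dies by size

## Robot

A 6-joint arm with a two-finger parallel gripper is mounted at the origin on the work surface. World frame = base frame: x ahead of the robot, y to its left, z up, the work surface at z = 0. Lengths are in m, angles in rad, forces in N, time in s.
With the tool pointing down it reaches from about 0.275 to 0.725 m from the base axis. Payload 15.9 kg.
Tool frame: the origin (TCP) lies at the very end of the fingers, on their centre line; the grasp point (between the pads) lies 19 mm behind it; z points along the fingers, y is the line along which they close (so a half turn about z gives the same grasp; the last joint's range is limited). The gripper opens to 85 mm and grips with 20 to 120 N. Pads are 22 mm wide; open, the fingers measure 114 mm over their backs; the gripper's body (76 mm by 85 mm) begins 54 mm behind the grasp point. The pads swing forward as they close: fully open they stand 13 mm farther back than shut.
Start: joints at [1.161, 0.213, -0.034, 1.323, 0, 1.571], TCP at [0.199, 0.459, 0.231] pointing down, gripper open.
Joint ranges: [-2.98, 2.98], [-0.74, 1.72], [-1.14, 1.35], [-2.1, 2.04], [-1.57, 1.44], [-3.14, 3.14]. Speed limits (rad/s): [1.89, 1.89, 2.39, 2.57, 3.14, 3.14].

## Interface

Orientations are given as a rotation vector (axis times angle).
In Python, from cell import manip, cams gives the robot as it stands.
- The arm moves only by the tool jog_arm, never from a script. Its argument "deltas" is a list of rows, each an object of numbers: "jaw": the finger opening in mm, from 0 to 85.4; "tx", "ty", "tz": the shift along the tool's x, y, z in mm; "yaw": the turn about the tool's z in degrees. In form: [{"jaw": .., "tx": .., "ty": .., "tz": .., "yaw": ..}, ...]. A call has 1 to 20 rows; each row shifts and turns the commanded pose from where the row before left it, along the tool's axes as they then stand; what a row does not reach is not made up. A row lasts 1/8 s, in which the tool goes at most 62.5 mm and 10.7 degrees, less where a joint would pass 70% of its speed; a pose out of reach is approached as far as the arm can. A call is refused whole if a number of a shift passes 62.5 or a number of a turn 10.7, either way. A call with a gripper value outside its range is refused whole. The fingers move at their own pace and stop on an object; "squeeze" is the grip in N (left out, the last holds). Time passes only in rows, so rows that do not move let the fingers close. It gives the time, the measured TCP pose, the force, the opening and the grip force at its end, in the units of the state.
- manip.read_state(): the state, without advancing time (a new reading comes with each control period).
- cams.grab_frame(name): name is "side" or "top"; returns a dict with "img" (420x560x3 uint8, red, green, blue), "z_map" (420x560 float32, m along the optical axis (not along the pixel's ray), 0 where there is no reading), "fx", "fy", "cx", "cy" (pixels), "R" (3x3) and "t" (3): a world point X has camera coordinates R X + t. Camera axes: x right, y down, z forward; pixel columns grow to the right and rows downward; lengths in m; the calibration is good to about 2 mm. A picture is of the moment at which its call begins.
- manip.close_job(): hands the job in; it is judged then, once.
The state is a dict: "time_s": time; "joints": joint angles; "qvel": joint speeds; "joint_torque": joint torques, N m; "eef_pos": TCP position; "eef_rot": TCP orientation; "ft_force": force on the tool from outside, world axes, zero at the start; "torque": the same for the moment, N m; "finger_gap": opening from 0.0 (shut) to 1.0 (fully open); "gripper_force": force on a finger pad.
Only numpy, scipy, OpenCV 4.12 (cv2) and the standard library are available. Lean on these libraries where they do the work, as an engineer would, in place of code of your own. Each camera call takes 0.05 s, during which the arm holds its last target. There are 200 camera calls.

## Task

Line up the five loose white nylon press dies on the wooden rack in order of width: the widest on the felt mark nearest the brass pin, then ever narrower to the narrowest on the mark farthest from it. Stand one die on the middle of each mark, upright with its step up as it stands now, and leave the glass dome, the screwdriver stand and the green-lidded jar where they are.

Things in the scene. Friction and masses are not known exactly. Their poses are not given: they have to be found in the camera images.
- die_a: The narrowest of the five loose press dies: a solid off-white nylon cylinder 20 mm in diameter and 24 mm tall with a flat step 12 mm in diameter and 6 mm tall on top (30 mm in all), and a small dark hole in the middle of its top. It stands upright on the bench, step up, weight 15 to 95 g. Origin: centre of its underside; z up along its axis.
- die_b: The second narrowest of the five loose press dies: a solid off-white nylon cylinder 30 mm in diameter and 24 mm tall with a flat step 22 mm in diameter and 6 mm tall on top (30 mm in all), and a small dark hole in the middle of its top. It stands upright on the bench, step up, weight 15 to 95 g. Origin: centre of its underside; z up along its axis.
- die_c: The middle-sized of the five loose press dies: a solid off-white nylon cylinder 40 mm in diameter and 24 mm tall with a flat step 32 mm in diameter and 6 mm tall on top (30 mm in all), and a small dark hole in the middle of its top. It stands upright on the bench, step up, weight 15 to 95 g. Origin: centre of its underside; z up along its axis.
- die_d: The second widest of the five loose press dies: a solid off-white nylon cylinder 50 mm in diameter and 24 mm tall with a flat step 42 mm in diameter and 6 mm tall on top (30 mm in all), and a small dark hole in the middle of its top. It stands upright on the bench, step up, weight 15 to 95 g. Origin: centre of its underside; z up along its axis.
- die_e: The widest of the five loose press dies: a solid off-white nylon cylinder 60 mm in diameter and 24 mm tall with a flat step 52 mm in diameter and 6 mm tall on top (30 mm in all), and a small dark hole in the middle of its top. It stands upright on the bench, step up, weight 15 to 95 g. Origin: centre of its underside; z up along its axis.
- rack: Fixed flat wooden rack, 75 mm (x) by 420 mm (y) by 15 mm high, with five round black felt marks 62 mm across, flush with its flat top, centred on its y axis at y = -136, -68, 0, 68 and 136 mm. Origin: centre of its underside on the bench; z up, so the top is at z = 15 mm. Its place varies; its long side lies across in front of the robot, slanted up to 13 degrees.
- pin: Fixed brass pin with a ball tip, 24 mm across at the foot and 30 mm tall, standing on top of the rack near one of its ends, on the row's line 192 mm from the rack's centre (56 mm past the end mark); which end varies. The other end bears only a flat steel screw head 12 mm across. Origin: centre of the pin's foot, on the rack's top.
- dome: Bystander: glass dome 76 mm in diameter with a glass knob, on a dark wooden foot 90 mm in diameter; 98 mm tall in all, 0.45 kg, loose. Origin: centre of its underside.
- stand: Bystander: round black and steel screwdriver stand 72 mm in diameter holding four thin upright screwdrivers, 104 mm tall in all, 0.5 kg, loose. Origin: centre of its underside.
- jar: Bystander: small closed jar with a green lid, about 42 mm in diameter and 48 mm tall, loose. Origin: centre of its underside.
Mind the look-alikes: they are no part of the job. Leave any pink or red look-alike of the die_e alone.

How it is judged:
At the end, for the whole second after the job is handed in: Each of the five dies stands upright (within 0.1 rad), step up, on top of the rack, its centre within 12 mm along and across the rack of its own mark's centre: widest at the mark next to the brass pin, narrowing along the row to the narrowest at the far end; all released and at rest (((y of pin in the frame of rack above 0 m and y of die_a in the frame of rack between -0.148 and -0.124 m and y of die_b in the frame of rack between -0.08 and -0.056 m and y of die_c in the frame of rack between -0.012 and 0.012 m and y of die_d in the frame of rack between 0.056 and 0.08 m and y of die_e in the frame of rack between 0.124 and 0.148 m) or (y of pin in the frame of rack below 0 m and y of die_a in the frame of rack between 0.124 and 0.148 m and y of die_b in the frame of rack between 0.056 and 0.08 m and y of die_c in the frame of rack between -0.012 and 0.012 m and y of die_d in the frame of rack between -0.08 and -0.056 m and y of die_e in the frame of rack between -0.148 and -0.124 m)) and x of die_a in the frame of rack between -0.012 and 0.012 m and z of die_a in the frame of rack between 0.011 and 0.019 m and angle between each of die_a, die_b, die_c, die_d, die_e's own z axis and vertical below 0.1 rad and linear speed of each of die_a, die_b, die_c, die_d, die_e below 0.02 m/s and angular speed of each of die_a, die_b, die_c, die_d, die_e below 0.2 rad/s and x of die_b in the frame of rack between -0.012 and 0.012 m and z of die_b in the frame of rack between 0.011 and 0.019 m and x of die_c in the frame of rack between -0.012 and 0.012 m and z of die_c in the frame of rack between 0.011 and 0.019 m and x of die_d in the frame of rack between -0.012 and 0.012 m and z of die_d in the frame of rack between 0.011 and 0.019 m and x of die_e in the frame of rack between -0.012 and 0.012 m and z of die_e in the frame of rack between 0.011 and 0.019 m); the robot touches nothing.
It fails at once if the glass dome is shoved or knocked over (distance of dome from where it was at the start of the episode above 0.02 m or angle between dome's own z axis and vertical above 0.35 rad).
It fails at once if the screwdriver stand is shoved or knocked over (distance of stand from where it was at the start of the episode above 0.02 m or angle between stand's own z axis and vertical above 0.35 rad).
It fails at once if the green-lidded jar is shoved or knocked over (distance of jar from where it was at the start of the episode above 0.02 m or angle between jar's own z axis and vertical above 0.35 rad).
It also fails if it takes over 109 s, if anything falls off the work surface, if the arm or the gripper's body presses on something with over 40 N, if the wrist force passes 120 N, or if a joint passes its speed limit or range.

## Working session

There is one attempt and no reset: what is moved stays moved. The work goes in short steps, Python scripts to look and compute and a tool call to move; the robot and the scene stay as the last step left them, time stands still between calls to the robot, and variables do not carry over. Pictures are saved under pics/ and viewed, at most 14 in all, crops included, and the job is handed in when it is done.

Besides the shell and the picture viewer there is one more tool, called after "Request:" as name(argument=value, ...), one argument or row to a line, values as JSON. jog_arm: Moves the arm, as the interface text tells. Its arguments: {"type":"object","properties":{"deltas":{"type":"array"},"squeeze":{"type":"number"}},"required":["deltas"]}

```bash
mkdir -p pics
python3 - <<'E'
from cell import manip,cams
import cv2,numpy as np
for n in("top","side"):
    f=cams.grab_frame(n); cv2.imwrite(f"pics/{n}0.png",f["img"][:,:,::-1]); np.savez(f"{n}0.npz",**f)
    print(n,f["fx"],f["cx"],f["cy"],f["R"].round(3).tolist(),f["t"].round(3))
s=manip.read_state();print(s)
E
```

```text
top 400.55679566578027 276.5831635074436 208.42886253550213 [[-0.01, -1.0, -0.001], [-0.99, 0.01, -0.137], [0.137, -0.001, -0.991]] [0.014 0.562 1.087]
side 402.0614499467834 281.74640076182556 206.58879021907043 [[0.879, -0.476, -0.009], [-0.309, -0.554, -0.773], [0.363, 0.683, -0.634]] [-0.512  0.224  0.694]
{'time_s': 0.1, 'joints': array([ 1.16100194e+00,  2.13321781e-01, -3.49826314e-02,  1.32353511e+00,
       -3.94876445e-06,  1.57079418e+00]), 'qvel': array([ 0.00053655, -0.00075177,  0.0019937 ,  0.0009211 ,  0.00036571,
        0.00070618]), 'joint_torque': array([ 9.26460052e-04, -6.87245464e+01,  4.87810493e+01,  1.21019018e-02,
        8.71665884e-05, -5.05108198e-05]), 'eef_pos': array([0.19908411, 0.45830757, 0.2308637 ]), 'eef_rot': array([-6.39163094e-01, -3.07567278e+00,  1.60552984e-03]), 'ft_force': array([0.1334056 , 0.32397504, 0.79336347]), 'torque': array([ 0.02194213, -0.00125116, -0.00773132]), 'gripper_force': 0.0, 'finger_gap': 0.9981462939939668}
```

View pics/top0.png

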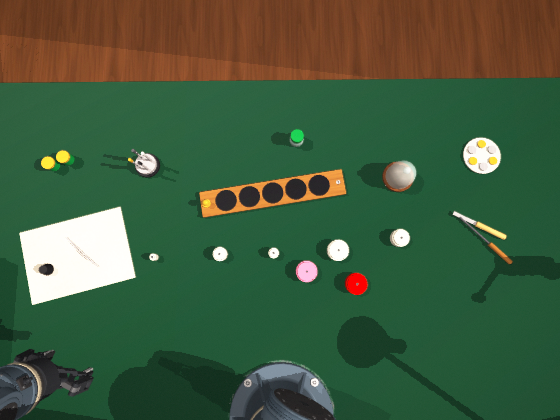

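View pics/side0.png

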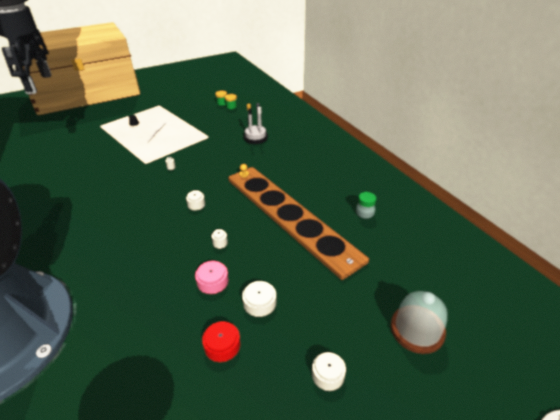

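The top view shows five white dies at about (154,257), (220,254), (273,253), (338,250) and (400,238). The rack's marks run from (226,200) to (319,185), and the pin is at (206,203) on the left, the +y end. The side view agrees. The pink and red look-alikes sit between the dies and the robot, with the dome to the right.

```bash
cat > h.py <<'E'
import cv2,numpy as np
def cast(f,u,v,z):
    d=np.stack([(np.asarray(u,float)-f["cx"])/f["fx"],(np.asarray(v,float)-f["cy"])/f["fy"],np.ones(np.shape(u))],-1)
    R=f["R"];o=-R.T@f["t"];d=d@R
    return o+d*((z-o[2])/d[...,2])[...,None]
def world(f):
    v,u=np.mgrid[:420,:560];Z=f["z_map"]
    c=np.stack([(u-f["cx"])/f["fx"]*Z,(v-f["cy"])/f["fy"]*Z,Z],-1)
    return (c-f["t"])@f["R"]
def blobs(m,amin=25):
    n,l,s,c=cv2.connectedComponentsWithStats(m.astype(np.uint8))
    return [(l==i,s[i],c[i]) for i in range(1,n) if s[i,4]>=amin]
def dies(f):
    h=cv2.cvtColor(f["img"],cv2.COLOR_RGB2HSV);W=world(f);out=[]
    white=(h[...,1]<70)&(h[...,2]>120)
    for m,s,c in blobs(white):
        if s[4]>1200 or s[2]>40 or s[3]>45: continue
        t=m&(W[...,2]>.026+0*W[...,2])
        vv,uu=np.nonzero(m); P=W[m]
        top=W[t]
        dia=2*np.sqrt(s[4]/np.pi)
        if t.sum()>3:
            v,u=np.nonzero(t);q=cast(f,u.mean(),v.mean(),.03)
        else:q=None
        out.append((c.round(1),s[2:].tolist(),int(t.sum()),np.median(P[:,2]).round(3),P[:,2].max().round(3),None if q is None else q.round(4)))
    return out
def marks(f):
    h=cv2.cvtColor(f["img"],cv2.COLOR_RGB2HSV);r=[]
    return r
E
python3 - <<'E'
from h import *
f=dict(np.load("top0.npz"))
for d in dies(f):print(*d)
W=world(f);v=f["img"].max(-1)
print("dark")
for m,s,c in blobs((v<40),100):
    if s[4]<900: print(c.round(1),s.tolist(),cast(f,*c,.015).round(4))
h=cv2.cvtColor(f["img"],cv2.COLOR_RGB2HSV)
print("colour")
for nm,lo,hi in(("red",0,4),("redpink",165,180),("green",55,75),("yel",22,32)):
  for m,s,c in blobs((h[...,0]>=lo)&(h[...,0]<=hi)&(h[...,1]>90)&(h[...,2]>110),12):
    if s[4]<900: print(nm,c.round(1),s[2:],cast(f,*c,.03).round(3))
for n,u,vv,z in(("dome",399,176,.05),("stand",146,164,.03),("pin",206,203,.045)):print(n,cast(f,u,vv,z).round(3))
E
```

```text
[481.6 155.1] [38, 37, 918] 4 0.006 1.154 [ 0.6986 -0.5726  0.03  ]
[296.4 143. ] [13, 7, 29] 1 0.021 1.154 None
[145.5 163. ] [24, 23, 366] 298 0.029 0.109 [0.6999 0.3855 0.03  ]
[402.1 173.3] [29, 27, 566] 560 0.072 1.154 [ 0.6617 -0.3525  0.03  ]
[464.6 218. ] [24, 16, 113] 1 0.009 1.154 None
[399.7 237.4] [20, 18, 288] 187 0.029 1.154 [ 0.4787 -0.3385  0.03  ]
[337.7 249.7] [22, 22, 388] 279 0.029 1.154 [ 0.4451 -0.1621  0.03  ]
[219.7 253.5] [16, 16, 181] 115 0.028 1.154 [0.4384 0.1702 0.03  ]
[273.1 252.5] [11, 12, 101] 50 0.026 1.154 [0.44   0.0191 0.03  ]
[153.4 256.7] [10, 8, 63] 23 0.024 0.035 [0.4313 0.3563 0.03  ]
[306.9 270.9] [20, 23, 281] 250 0.03 1.154 [ 0.3871 -0.073   0.03  ]
[ 35. 381.] [24, 39, 144] 144 0.438 1.154 [0.1043 0.6592 0.03  ]
[247.3 382.6] [8, 8, 49] 0 0.016 0.02 None
[ 32.8 392. ] [4, 23, 38] 38 0.453 0.455 [0.0764 0.6628 0.03  ]
dark
[ 38.5 359.7] [16, 349, 60, 22, 399] [0.1554 0.6624 0.015 ]
[ 79.9 378. ] [68, 371, 25, 14, 142] [0.1066 0.5464 0.015 ]
[299.4 401.3] [274, 388, 56, 27, 564] [ 0.041  -0.0479  0.015 ]
[  8.2 413.6] [0, 408, 18, 12, 184] [0.0174 0.7336 0.015 ]
colour
red [355.9 283.4] [ 23  22 386] [ 0.352 -0.209  0.03 ]
redpink [298.8 270.3] [10 21 48] [ 0.39  -0.052  0.03 ]
green [296.9 135.2] [ 14  14 148] [ 0.778 -0.053  0.03 ]
green [ 70.6 160. ] [ 7 11 41] [0.711 0.601 0.03 ]
green [ 56.1 166.8] [ 8  8 37] [0.691 0.641 0.03 ]
yel [481.3 143.3] [ 8  8 49] [ 0.748 -0.587  0.03 ]
yel [ 62.2 156. ] [ 14  13 136] [0.723 0.626 0.03 ]
yel [ 47.1 162.1] [ 14  13 136] [0.705 0.668 0.03 ]
yel [472.7 160.3] [ 8  8 49] [ 0.698 -0.558  0.03 ]
yel [492.7 160.1] [ 8  8 46] [ 0.698 -0.616  0.03 ]
yel [206.5 202.9] [ 8  7 42] [0.582 0.207 0.03 ]
yel [492.4 230.4] [ 30  19 132] [ 0.495 -0.598  0.03 ]
dome [ 0.649 -0.337  0.05 ]
stand [0.697 0.383 0.03 ]
pin [0.579 0.206 0.045]
```

Run:
```python
from h import *
f=dict(np.load("top0.npz"));g=dict(np.load("side0.npz"))
# marks
for n,F,box in(("top",f,(195,350,165,220)),("side",g,(225,375,165,278))):
    a,b,c,d=box; m=np.zeros((420,560),bool); V=F["img"].astype(int)
    h=cv2.cvtColor(F["img"],cv2.COLOR_RGB2HSV)
    w=(V[...,0]>V[...,1]+25)&(V[...,0]>70)
    m[c:d,a:b]=w[c:d,a:b]
    M=m.astype(np.uint8);cs,_=cv2.findContours(M,cv2.RETR_CCOMP,cv2.CHAIN_APPROX_NONE)
    P=[]
    for k in cs:
        if 60<cv2.contourArea(k)<700:
            e=cv2.fitEllipse(cast(F,k[:,0,0],k[:,0,1],.015)[:,:2].astype(np.float32)*1000)
            P.append(e[0]);print(n,np.round(e[0],1),np.round(e[1],1))
# side: dies
W=world(g);h=cv2.cvtColor(g["img"],cv2.COLOR_RGB2HSV)
X0=dict(a=(.431,.356),b=(.44,.019),c=(.438,.170),d=(.479,-.3385),e=(.445,-.162))
for F in(f,g):
  for k,p in X0.items():
    c=F["R"]@np.array([*p,.03])+F["t"];u=int(F["fx"]*c[0]/c[2]+F["cx"]);v=int(F["fy"]*c[1]/c[2]+F["cy"])
    q=F["img"][v-5:v+6,u-5:u+6].min(-1).astype(int); j=np.unravel_index(q.argmin(),q.shape)
    w=np.clip(np.median(q)-q-25,0,None).astype(float);yy,xx=np.nonzero(np.hypot(*np.indices(q.shape).transpose(0,1,2)-np.array(j)[:,None,None])<2.1)
    ww=w[yy,xx];u2=(xx*ww).sum()/ww.sum()+u-5;v2=(yy*ww).sum()/ww.sum()+v-5
    print(k,(u,v),(round(u2,1),round(v2,1)),q.min(),cast(F,u2,v2,.03).round(4))
```

```text
top [592.5 154.7] [61.3 62.9]
top [602.5  87.6] [62.2 62.4]
top [612.8  19.9] [61.5 62.3]
top [623.5 -47. ] [62.  62.8]
top [ 634.3 -114.1] [61.4 62.7]
side [ 634.3 -115. ] [58.9 59.7]
side [623.8 -47.4] [58.6 59.3]
side [613.5  19.8] [58.3 59.1]
side [603.1  87.3] [57.5 59.1]
side [592.4 154.3] [56.8 58.5]
a (152, 256) (np.float64(148.0), np.float64(253.1)) 28 [0.4415 0.3683 0.03  ]
b (273, 252) (np.float64(268.6), np.float64(247.7)) 27 [0.4531 0.0315 0.03  ]
c (219, 253) (np.float64(214.4), np.float64(248.4)) 63 [0.4528 0.1833 0.03  ]
d (400, 237) (np.float64(401.1), np.float64(237.3)) 129 [ 0.4785 -0.3402  0.03  ]
e (337, 249) (np.float64(338.3), np.float64(249.6)) 145 [ 0.4459 -0.163   0.03  ]
a (168, 158) (np.float64(163.5), np.float64(162.3)) 20 [0.4138 0.3426 0.03  ]
b (218, 232) (np.float64(214.2), np.float64(227.6)) 22 [0.4384 0.0374 0.03  ]
c (193, 194) (np.float64(189.2), np.float64(189.6)) 22 [0.4348 0.1941 0.03  ]
d (327, 363) (np.float64(329.0), np.float64(364.8)) 118 [ 0.4796 -0.3416  0.03  ]
e (257, 291) (np.float64(258.6), np.float64(291.9)) 156 [ 0.4462 -0.1636  0.03  ]
```

Measured die centres (m):

| Die | x | y |
|---|---|---|
| e | .446 | -.163 |
| d | .479 | -.341 |
| c | .439 | .169 |
| b | .4405 | .018 |
| a | .432 | .355 |

The marks run from (.5925,.1545) by the pin to (.634,-.1145). I'll turn the closing line across the rack, with tool y at 8.85° in the world, and go to die a.

Request:
jog_arm(
  deltas=[
    {"yaw":9.6},
    {"yaw":9.6},
    {"yaw":9.6},
    {"yaw":9.6},
    {"yaw":9.6},
    {"yaw":9.6},
    {"tx":-19.8,"ty":30.6,"tz":15},
    {"tx":-19.8,"ty":30.6,"tz":15},
    {"tx":-19.8,"ty":30.6,"tz":15},
    {"tx":-19.8,"ty":30.6,"tz":15},
    {"tx":-19.8,"ty":30.6,"tz":15},
    {"tx":-19.8,"ty":30.6,"tz":15},
    {"tx":-19.8,"ty":30.6,"tz":15},
    {"jaw":60},
    {},
  ],
  squeeze=30,
)

```text
invalid input
```

```bash
cat >> h.py <<'E'
from scipy.spatial.transform import Rotation as Ro
T=dict(a=(.432,.355),b=(.4405,.018),c=(.439,.169),d=(.479,-.3405),e=(.446,-.163),
 A=(.6343,-.1145),B=(.6236,-.0472),C=(.6131,.0199),D=(.6028,.0875),E=(.5925,.1545))
def go(*ks):
    from cell import manip
    s=manip.read_state();R=Ro.from_rotvec(s["eef_rot"]).as_matrix();p=s["eef_pos"]
    print("t",s["time_s"],p.round(4),"phi",np.degrees(np.arctan2(R[1,1],R[0,1])).round(2),"gap",s["finger_gap"]*85.4,s["gripper_force"])
    for k in ks: print(k,"tx,ty mm",((np.array([*T[k],p[2]])-p)@R*1000).round(1)); p=np.array([*T[k],p[2]])
E
python3 -c "
from h import *;go('a','A','b','B','c','C','d','D','e','E')"
```

```text
t 0.1 [0.1991 0.4583 0.2309] phi 66.52 gap 85.24169350708478 0.0
a tx,ty mm [-254.8   -2.     0. ]
A tx,ty mm [-372.6 -350.     0.4]
b tx,ty mm [230.5  44.3  -0. ]
B tx,ty mm [-193.9   13.1   -0. ]
c tx,ty mm [ 2.555e+02  1.248e+02 -1.000e-01]
C tx,ty mm [-2.191e+02 -6.740e+01  1.000e-01]
d tx,ty mm [ -20.6 -384.     0.4]
D tx,ty mm [ 57.  441.9  -0.5]
e tx,ty mm [  44.  -292.2    0.3]
E tx,ty mm [ -7.9 349.6  -0.4]
```

Request:
jog_arm(
  deltas=[
    {"jaw":85,"tx":0,"ty":0,"tz":0,"yaw":9.6},
    {"jaw":85,"tx":0,"ty":0,"tz":0,"yaw":9.6},
    {"jaw":85,"tx":0,"ty":0,"tz":0,"yaw":9.6},
    {"jaw":85,"tx":0,"ty":0,"tz":0,"yaw":9.6},
    {"jaw":85,"tx":0,"ty":0,"tz":0,"yaw":9.6},
    {"jaw":85,"tx":0,"ty":0,"tz":0,"yaw":9.6},
    {"jaw":60,"tx":-19.8,"ty":30.6,"tz":15,"yaw":0},
    {"jaw":60,"tx":-19.8,"ty":30.6,"tz":15,"yaw":0},
    {"jaw":60,"tx":-19.8,"ty":30.6,"tz":15,"yaw":0},
    {"jaw":60,"tx":-19.8,"ty":30.6,"tz":15,"yaw":0},
    {"jaw":60,"tx":-19.8,"ty":30.6,"tz":15,"yaw":0},
    {"jaw":60,"tx":-19.8,"ty":30.6,"tz":15,"yaw":0},
    {"jaw":60,"tx":-19.8,"ty":30.6,"tz":15,"yaw":0},
    {"jaw":60,"tx":0,"ty":0,"tz":0,"yaw":0},
    {"jaw":60,"tx":0,"ty":0,"tz":0,"yaw":0},
  ],
  squeeze=30,
)

```text
time_s: 1.98
eef_pos: [0.432, 0.3549, 0.1262]
eef_rot: [-2.042, -2.387, 0.001]
ft_force: [0.0, 0.7, -0.6]
finger_gap: 0.704
gripper_force: 0.0
```

```bash
python3 -c "
from h import *;go('a','A','b','B','c','C','d','D','e','E')"
```

```text
t 1.975 [0.432  0.3549 0.1262] phi 8.9 gap 60.10488332355028 0.0
a tx,ty mm [ 0.1  0.1 -0. ]
A tx,ty mm [-495.2  127.2   -0. ]
b tx,ty mm [ 1.609e+02 -1.710e+02  1.000e-01]
B tx,ty mm [-9.280e+01  1.708e+02 -1.000e-01]
c tx,ty mm [ 2.422e+02 -1.489e+02  1.000e-01]
C tx,ty mm [-1.742e+02  1.489e+02 -1.000e-01]
d tx,ty mm [-3.353e+02 -1.883e+02  1.000e-01]
D tx,ty mm [ 4.037e+02  1.886e+02 -1.000e-01]
e tx,ty mm [-2.232e+02 -1.937e+02  1.000e-01]
E tx,ty mm [ 2.910e+02  1.939e+02 -1.000e-01]
```

Request:
jog_arm(
  deltas=[
    {"jaw":60,"tx":0,"ty":0,"tz":30,"yaw":0},
    {"jaw":60,"tx":0,"ty":0,"tz":30,"yaw":0},
    {"jaw":60,"tx":0,"ty":0,"tz":30,"yaw":0},
    {"jaw":60,"tx":0,"ty":0,"tz":20,"yaw":0},
    {"jaw":60,"tx":0,"ty":0,"tz":10,"yaw":0},
    {"jaw":60,"tx":0,"ty":0,"tz":4,"yaw":0},
    {"jaw":60,"tx":0,"ty":0,"tz":0,"yaw":0},
    {"jaw":40,"tx":0,"ty":0,"tz":0,"yaw":0},
    {"jaw":30,"tx":0,"ty":0,"tz":0,"yaw":0},
    {"jaw":15,"tx":0,"ty":0,"tz":0,"yaw":0},
    {"jaw":10,"tx":0,"ty":0,"tz":0,"yaw":0},
    {"jaw":10,"tx":0,"ty":0,"tz":0,"yaw":0},
    {"jaw":10,"tx":0,"ty":0,"tz":0,"yaw":0},
    {"jaw":10,"tx":0,"ty":0,"tz":0,"yaw":0},
    {"jaw":10,"tx":0,"ty":0,"tz":-10,"yaw":0},
    {"jaw":10,"tx":0,"ty":0,"tz":-20,"yaw":0},
    {"jaw":10,"tx":0,"ty":0,"tz":-30,"yaw":0},
    {"jaw":10,"tx":0,"ty":0,"tz":-30,"yaw":0},
    {"jaw":10,"tx":0,"ty":0,"tz":0,"yaw":0},
  ],
)

```text
time_s: 4.35
eef_pos: [0.4335, 0.3558, 0.095]
eef_rot: [2.042, 2.387, 0.006]
ft_force: [0.3, 1.1, 0.1]
finger_gap: 0.219
gripper_force: 29.4
```

Run:
```python
from h import *;go('A')
from cell import cams
f=cams.grab_frame("side");g=cams.grab_frame("top")
def crop(F,p,r=45):
    c=F["R"]@np.array(p)+F["t"];u=int(F["fx"]*c[0]/c[2]+F["cx"]);v=int(F["fy"]*c[1]/c[2]+F["cy"])
    return cv2.resize(F["img"][max(v-r,0):v+r,max(u-r,0):u+r],(400,400))
cv2.imwrite("pics/a1.png",np.hstack([crop(f,(.432,.355,.1)),crop(g,(.432,.355,.1))])[:,:,::-1])
```

```text
t 4.35 [0.4335 0.3558 0.095 ] phi 8.92 gap 18.70789356614415 29.363315999507904
A tx,ty mm [-495.8  125.5   -0.6]
```

View pics/a1.png

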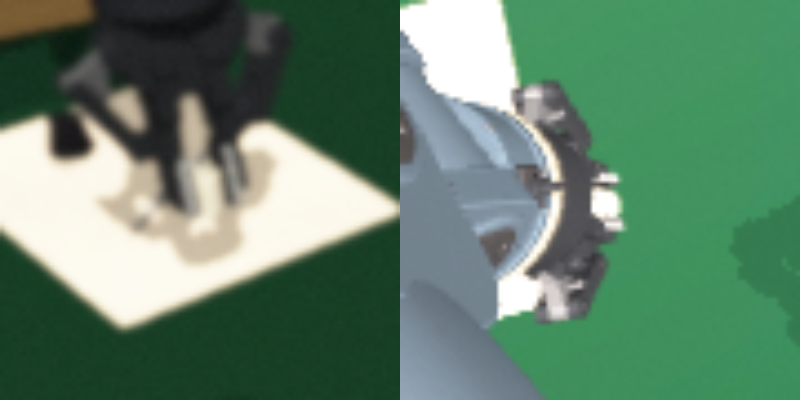

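Both crops show die a upright between the fingers, at about (200,210) in the left crop. I'll carry it to the far mark.

Request:
jog_arm(
  deltas=[
    {"jaw":10,"tx":-25,"ty":6.3,"tz":0,"yaw":0},
    {"jaw":10,"tx":-40,"ty":10,"tz":0,"yaw":0},
    {"jaw":10,"tx":-40,"ty":10,"tz":0,"yaw":0},
    {"jaw":10,"tx":-40,"ty":10,"tz":0,"yaw":0},
    {"jaw":10,"tx":-40,"ty":10,"tz":0,"yaw":0},
    {"jaw":10,"tx":-40,"ty":10,"tz":0,"yaw":0},
    {"jaw":10,"tx":-40,"ty":10,"tz":0,"yaw":0},
    {"jaw":10,"tx":-40,"ty":10,"tz":0,"yaw":0},
    {"jaw":10,"tx":-40,"ty":10,"tz":0,"yaw":0},
    {"jaw":10,"tx":-40,"ty":10,"tz":0,"yaw":0},
    {"jaw":10,"tx":-40,"ty":10,"tz":0,"yaw":0},
    {"jaw":10,"tx":-40,"ty":10,"tz":0,"yaw":0},
    {"jaw":10,"tx":-30,"ty":9,"tz":0,"yaw":0},
    {"jaw":10,"tx":0,"ty":0,"tz":0,"yaw":0},
    {"jaw":10,"tx":0,"ty":0,"tz":0,"yaw":0},
    {"jaw":10,"tx":0,"ty":0,"tz":0,"yaw":0},
  ],
)

```text
time_s: 6.45
eef_pos: [0.6324, -0.1139, 0.0921]
eef_rot: [-2.04, -2.388, 0.0]
ft_force: [0.5, -0.1, -0.4]
finger_gap: 0.219
gripper_force: 29.4
```

```bash
python3 -c "
from h import *;go('A')"
```

```text
t 6.45 [ 0.6324 -0.1139  0.0921] phi 8.97 gap 18.67830033887702 29.3980211019516
A tx,ty mm [-0.9  1.7 -0. ]
```

Request:
jog_arm(
  deltas=[
    {"jaw":10,"tx":-0.9,"ty":1.7,"tz":20,"yaw":0},
    {"jaw":10,"tx":0,"ty":0,"tz":25,"yaw":0},
    {"jaw":10,"tx":0,"ty":0,"tz":15,"yaw":0},
    {"jaw":10,"tx":0,"ty":0,"tz":8,"yaw":0},
    {"jaw":10,"tx":0,"ty":0,"tz":4,"yaw":0},
    {"jaw":10,"tx":0,"ty":0,"tz":2.4,"yaw":0},
    {"jaw":10,"tx":0,"ty":0,"tz":0,"yaw":0},
    {"jaw":10,"tx":0,"ty":0,"tz":0,"yaw":0},
    {"jaw":22,"tx":0,"ty":0,"tz":0,"yaw":0},
    {"jaw":26,"tx":0,"ty":0,"tz":0,"yaw":0},
    {"jaw":40,"tx":0,"ty":0,"tz":0,"yaw":0},
    {"jaw":50,"tx":0,"ty":0,"tz":0,"yaw":0},
    {"jaw":60,"tx":0,"ty":0,"tz":-5,"yaw":0},
    {"jaw":60,"tx":0,"ty":0,"tz":-15,"yaw":0},
    {"jaw":60,"tx":0,"ty":0,"tz":-30,"yaw":0},
    {"jaw":60,"tx":0,"ty":0,"tz":-25,"yaw":0},
    {"jaw":60,"tx":0,"ty":0,"tz":0,"yaw":0},
  ],
)

```text
time_s: 8.57
eef_pos: [0.6362, -0.1156, 0.0961]
eef_rot: [2.039, 2.385, 0.004]
ft_force: [0.1, -0.4, -1.0]
finger_gap: 0.703
gripper_force: 0.0
```

```bash
python3 -c "
from h import *;go('b','B')"
```

```text
t 8.575 [ 0.6362 -0.1156  0.0961] phi 8.92 gap 60.01915374986911 0.0
b tx,ty mm [ 162.3 -172.6   -1. ]
B tx,ty mm [-92.8 170.8   0.9]
```

Request:
jog_arm(
  deltas=[
    {"jaw":60,"tx":16,"ty":-17,"tz":0,"yaw":0},
    {"jaw":60,"tx":29,"ty":-31,"tz":0,"yaw":0},
    {"jaw":60,"tx":29,"ty":-31,"tz":0,"yaw":0},
    {"jaw":60,"tx":29,"ty":-31,"tz":0,"yaw":0},
    {"jaw":60,"tx":29,"ty":-31,"tz":0,"yaw":0},
    {"jaw":60,"tx":29,"ty":-30,"tz":0,"yaw":0},
    {"jaw":60,"tx":0,"ty":0,"tz":0,"yaw":0},
    {"jaw":60,"tx":0,"ty":0,"tz":0,"yaw":0},
    {"jaw":60,"tx":0,"ty":0,"tz":0,"yaw":0},
  ],
)

```text
time_s: 9.7
eef_pos: [0.4414, 0.0168, 0.0929]
eef_rot: [2.043, 2.387, 0.0]
ft_force: [-0.4, -0.5, -0.0]
finger_gap: 0.704
gripper_force: 0.0
```

Run:
```python
from h import *;go('b','B')
from cell import cams
g=cams.grab_frame("top")
h=cv2.cvtColor(g["img"],cv2.COLOR_RGB2HSV);w=(h[...,1]<70)&(h[...,2]>120);w[:,:195]=0;w[:,350:]=0;w[:165]=0;w[215:]=0
for m,s,c in blobs(w,15):print(c,s,cast(g,*c,.04))
```

```text
t 9.7 [0.4414 0.0168 0.0929] phi 8.88 gap 60.14629915905947 0.0
b tx,ty mm [ 1.3 -0.8 -0. ]
B tx,ty mm [-9.270e+01  1.708e+02  1.000e-01]
[318.66666667 183.33333333] [315 179   8   9  54] [ 0.6328151  -0.11171148  0.04      ]
[303.55617978 209.02247191] [296 201  17  14 178] [ 0.55981772 -0.0674952   0.04      ]
[236.07194245 210.07913669] [227 202  18  13 139] [0.55875661 0.12195526 0.04      ]
[268.37328767 211.29452055] [245 208  47   7 292] [0.55439181 0.0313214  0.04      ]
```

Request:
jog_arm(
  deltas=[
    {"jaw":60,"tx":1.3,"ty":-0.8,"tz":20,"yaw":0},
    {"jaw":60,"tx":0,"ty":0,"tz":30,"yaw":0},
    {"jaw":60,"tx":0,"ty":0,"tz":25,"yaw":0},
    {"jaw":60,"tx":0,"ty":0,"tz":12,"yaw":0},
    {"jaw":60,"tx":0,"ty":0,"tz":4,"yaw":0},
    {"jaw":60,"tx":0,"ty":0,"tz":0,"yaw":0},
    {"jaw":60,"tx":0,"ty":0,"tz":0,"yaw":0},
    {"jaw":40,"tx":0,"ty":0,"tz":0,"yaw":0},
    {"jaw":25,"tx":0,"ty":0,"tz":0,"yaw":0},
    {"jaw":20,"tx":0,"ty":0,"tz":0,"yaw":0},
    {"jaw":20,"tx":0,"ty":0,"tz":0,"yaw":0},
    {"jaw":20,"tx":0,"ty":0,"tz":0,"yaw":0},
    {"jaw":20,"tx":0,"ty":0,"tz":0,"yaw":0},
    {"jaw":20,"tx":0,"ty":0,"tz":-10,"yaw":0},
    {"jaw":20,"tx":0,"ty":0,"tz":-20,"yaw":0},
    {"jaw":20,"tx":0,"ty":0,"tz":-30,"yaw":0},
    {"jaw":20,"tx":0,"ty":0,"tz":-30,"yaw":0},
    {"jaw":20,"tx":0,"ty":0,"tz":0,"yaw":0},
    {"jaw":20,"tx":0,"ty":0,"tz":0,"yaw":0},
    {"jaw":20,"tx":0,"ty":0,"tz":0,"yaw":0},
  ],
)

```text
time_s: 12.25
eef_pos: [0.4392, 0.0184, 0.0913]
eef_rot: [-2.041, -2.387, 0.001]
ft_force: [0.1, -0.8, -0.4]
finger_gap: 0.335
gripper_force: 29.8
```

Request:
jog_arm(
  deltas=[
    {"jaw":20,"tx":-9,"ty":16,"tz":0,"yaw":0},
    {"jaw":20,"tx":-17,"ty":31,"tz":0,"yaw":0},
    {"jaw":20,"tx":-17,"ty":31,"tz":0,"yaw":0},
    {"jaw":20,"tx":-17,"ty":31,"tz":0,"yaw":0},
    {"jaw":20,"tx":-17,"ty":31,"tz":0,"yaw":0},
    {"jaw":20,"tx":-16,"ty":31,"tz":0,"yaw":0},
    {"jaw":20,"tx":0,"ty":0,"tz":0,"yaw":0},
    {"jaw":20,"tx":0,"ty":0,"tz":0,"yaw":0},
    {"jaw":20,"tx":0,"ty":0,"tz":0,"yaw":0},
  ],
)

```text
time_s: 13.38
eef_pos: [0.6223, -0.0467, 0.0918]
eef_rot: [-2.041, -2.387, 0.001]
ft_force: [0.3, -0.0, -1.2]
finger_gap: 0.341
gripper_force: 29.9
```

```bash
python3 -c "
from h import *;go('B')"
```

```text
t 13.375 [ 0.6223 -0.0467  0.0918] phi 8.94 gap 29.103684394967253 29.874672889709473
B tx,ty mm [-0.7  1.2 -0. ]
```

Request:
jog_arm(
  deltas=[
    {"jaw":20,"tx":-0.7,"ty":1.2,"tz":20,"yaw":0},
    {"jaw":20,"tx":0,"ty":0,"tz":25,"yaw":0},
    {"jaw":20,"tx":0,"ty":0,"tz":15,"yaw":0},
    {"jaw":20,"tx":0,"ty":0,"tz":8,"yaw":0},
    {"jaw":20,"tx":0,"ty":0,"tz":4,"yaw":0},
    {"jaw":20,"tx":0,"ty":0,"tz":2.4,"yaw":0},
    {"jaw":20,"tx":0,"ty":0,"tz":0,"yaw":0},
    {"jaw":20,"tx":0,"ty":0,"tz":0,"yaw":0},
    {"jaw":31,"tx":0,"ty":0,"tz":0,"yaw":0},
    {"jaw":35,"tx":0,"ty":0,"tz":0,"yaw":0},
    {"jaw":45,"tx":0,"ty":0,"tz":0,"yaw":0},
    {"jaw":55,"tx":0,"ty":0,"tz":0,"yaw":0},
    {"jaw":65,"tx":0,"ty":0,"tz":-5,"yaw":0},
    {"jaw":65,"tx":0,"ty":0,"tz":-15,"yaw":0},
    {"jaw":65,"tx":0,"ty":0,"tz":-30,"yaw":0},
    {"jaw":65,"tx":0,"ty":0,"tz":-25,"yaw":0},
    {"jaw":65,"tx":0,"ty":0,"tz":0,"yaw":0},
  ],
)

```text
time_s: 15.5
eef_pos: [0.626, -0.0476, 0.0956]
eef_rot: [2.04, 2.385, 0.004]
ft_force: [-0.2, -0.8, -0.1]
finger_gap: 0.759
gripper_force: 0.0
```

Request:
jog_arm(
  deltas=[
    {"jaw":65,"tx":20,"ty":-12,"tz":0,"yaw":0},
    {"jaw":65,"tx":37,"ty":-23,"tz":0,"yaw":0},
    {"jaw":65,"tx":37,"ty":-23,"tz":0,"yaw":0},
    {"jaw":65,"tx":37,"ty":-23,"tz":0,"yaw":0},
    {"jaw":65,"tx":37,"ty":-23,"tz":0,"yaw":0},
    {"jaw":65,"tx":37,"ty":-23,"tz":0,"yaw":0},
    {"jaw":65,"tx":37,"ty":-22,"tz":0,"yaw":0},
    {"jaw":65,"tx":0,"ty":0,"tz":0,"yaw":0},
    {"jaw":65,"tx":0,"ty":0,"tz":0,"yaw":0},
    {"jaw":65,"tx":0,"ty":0,"tz":0,"yaw":0},
  ],
)

```text
time_s: 16.75
eef_pos: [0.4402, 0.1679, 0.0925]
eef_rot: [2.043, 2.386, -0.0]
ft_force: [-0.4, 0.5, 0.2]
finger_gap: 0.759
gripper_force: 0.0
```

Run:
```python
from h import *;go('c')
from cell import cams
g=cams.grab_frame("top")
h=cv2.cvtColor(g["img"],cv2.COLOR_RGB2HSV);w=(h[...,1]<70)&(h[...,2]>120);w[:,:195]=0;w[:,350:]=0;w[:165]=0;w[205:]=0
for m,s,c in blobs(w,15):print(c,s,cast(g,*c,.04))
```

```text
t 16.75 [0.4402 0.1679 0.0925] phi 8.86 gap 64.84479309972825 0.0
c tx,ty mm [ 1.3 -1.  -0. ]
[318.67272727 183.25454545] [315 179   8   9  55] [ 0.63304216 -0.11173421  0.04      ]
[295.77272727 186.79090909] [291 181  11  13 110] [ 0.62351882 -0.04670401  0.04      ]
[337.6 181.6] [336 180   4   4  15] [ 0.63726694 -0.16548618  0.04      ]
[196.28571429 201.        ] [195 198   4   7  21] [0.58569621 0.23408642 0.04      ]
```

Request:
jog_arm(
  deltas=[
    {"jaw":65,"tx":1.3,"ty":-1,"tz":20,"yaw":0},
    {"jaw":65,"tx":0,"ty":0,"tz":30,"yaw":0},
    {"jaw":65,"tx":0,"ty":0,"tz":25,"yaw":0},
    {"jaw":65,"tx":0,"ty":0,"tz":12,"yaw":0},
    {"jaw":65,"tx":0,"ty":0,"tz":4.5,"yaw":0},
    {"jaw":65,"tx":0,"ty":0,"tz":0,"yaw":0},
    {"jaw":65,"tx":0,"ty":0,"tz":0,"yaw":0},
    {"jaw":50,"tx":0,"ty":0,"tz":0,"yaw":0},
    {"jaw":35,"tx":0,"ty":0,"tz":0,"yaw":0},
    {"jaw":30,"tx":0,"ty":0,"tz":0,"yaw":0},
    {"jaw":30,"tx":0,"ty":0,"tz":0,"yaw":0},
    {"jaw":30,"tx":0,"ty":0,"tz":0,"yaw":0},
    {"jaw":30,"tx":0,"ty":0,"tz":0,"yaw":0},
    {"jaw":30,"tx":0,"ty":0,"tz":-10,"yaw":0},
    {"jaw":30,"tx":0,"ty":0,"tz":-20,"yaw":0},
    {"jaw":30,"tx":0,"ty":0,"tz":-30,"yaw":0},
    {"jaw":30,"tx":0,"ty":0,"tz":-30,"yaw":0},
    {"jaw":30,"tx":0,"ty":0,"tz":0,"yaw":0},
    {"jaw":30,"tx":0,"ty":0,"tz":0,"yaw":0},
    {"jaw":30,"tx":0,"ty":0,"tz":0,"yaw":0},
  ],
)

```text
time_s: 19.3
eef_pos: [0.438, 0.1694, 0.0903]
eef_rot: [-2.042, -2.387, 0.002]
ft_force: [-0.3, -0.1, 0.6]
finger_gap: 0.458
gripper_force: 30.3
```

Request:
jog_arm(
  deltas=[
    {"jaw":30,"tx":-16,"ty":14,"tz":0,"yaw":0},
    {"jaw":30,"tx":-32,"ty":27,"tz":0,"yaw":0},
    {"jaw":30,"tx":-32,"ty":27,"tz":0,"yaw":0},
    {"jaw":30,"tx":-32,"ty":27,"tz":0,"yaw":0},
    {"jaw":30,"tx":-32,"ty":27,"tz":0,"yaw":0},
    {"jaw":30,"tx":-31,"ty":28,"tz":0,"yaw":0},
    {"jaw":30,"tx":0,"ty":0,"tz":0,"yaw":0},
    {"jaw":30,"tx":0,"ty":0,"tz":0,"yaw":0},
    {"jaw":30,"tx":0,"ty":0,"tz":0,"yaw":0},
  ],
)

```text
time_s: 20.42
eef_pos: [0.6131, 0.0206, 0.0908]
eef_rot: [-2.041, -2.388, 0.001]
ft_force: [-0.1, 0.1, -0.4]
finger_gap: 0.46
gripper_force: 30.5
```

```bash
python3 -c "
from h import *;go('C')"
```

```text
t 20.425 [0.6131 0.0206 0.0908] phi 8.97 gap 39.269576884705195 30.479316115379333
C tx,ty mm [-0.7 -0.1 -0. ]
```

Request:
jog_arm(
  deltas=[
    {"jaw":30,"tx":-0.7,"ty":-0.1,"tz":20,"yaw":0},
    {"jaw":30,"tx":0,"ty":0,"tz":25,"yaw":0},
    {"jaw":30,"tx":0,"ty":0,"tz":15,"yaw":0},
    {"jaw":30,"tx":0,"ty":0,"tz":8,"yaw":0},
    {"jaw":30,"tx":0,"ty":0,"tz":4,"yaw":0},
    {"jaw":30,"tx":0,"ty":0,"tz":2.4,"yaw":0},
    {"jaw":30,"tx":0,"ty":0,"tz":0,"yaw":0},
    {"jaw":30,"tx":0,"ty":0,"tz":0,"yaw":0},
    {"jaw":41,"tx":0,"ty":0,"tz":0,"yaw":0},
    {"jaw":45,"tx":0,"ty":0,"tz":0,"yaw":0},
    {"jaw":55,"tx":0,"ty":0,"tz":0,"yaw":0},
    {"jaw":65,"tx":0,"ty":0,"tz":0,"yaw":0},
    {"jaw":75,"tx":0,"ty":0,"tz":-5,"yaw":0},
    {"jaw":75,"tx":0,"ty":0,"tz":-15,"yaw":0},
    {"jaw":75,"tx":0,"ty":0,"tz":-30,"yaw":0},
    {"jaw":75,"tx":0,"ty":0,"tz":-25,"yaw":0},
    {"jaw":75,"tx":0,"ty":0,"tz":0,"yaw":0},
  ],
)

```text
time_s: 22.55
eef_pos: [0.6154, 0.0193, 0.0947]
eef_rot: [2.04, 2.385, 0.005]
ft_force: [0.8, 1.1, 0.4]
finger_gap: 0.876
gripper_force: 0.0
```

Request:
jog_arm(
  deltas=[
    {"jaw":75,"tx":-17,"ty":-9,"tz":0,"yaw":0},
    {"jaw":75,"tx":-36,"ty":-20,"tz":0,"yaw":0},
    {"jaw":75,"tx":-36,"ty":-20,"tz":0,"yaw":0},
    {"jaw":75,"tx":-36,"ty":-20,"tz":0,"yaw":0},
    {"jaw":75,"tx":-36,"ty":-20,"tz":0,"yaw":0},
    {"jaw":75,"tx":-36,"ty":-20,"tz":0,"yaw":0},
    {"jaw":75,"tx":-36,"ty":-20,"tz":0,"yaw":0},
    {"jaw":75,"tx":-36,"ty":-20,"tz":0,"yaw":0},
    {"jaw":75,"tx":-36,"ty":-20,"tz":0,"yaw":0},
    {"jaw":75,"tx":-30,"ty":-19,"tz":0,"yaw":0},
    {"jaw":75,"tx":0,"ty":0,"tz":0,"yaw":0},
    {"jaw":75,"tx":0,"ty":0,"tz":0,"yaw":0},
    {"jaw":75,"tx":0,"ty":0,"tz":0,"yaw":0},
  ],
)

```text
time_s: 24.18
eef_pos: [0.4801, -0.3401, 0.0914]
eef_rot: [-2.041, -2.388, -0.0]
ft_force: [0.3, 0.0, -0.2]
finger_gap: 0.88
gripper_force: 0.0
```

Run:
```python
from h import *;go('d')
from cell import cams
g=cams.grab_frame("top")
h=cv2.cvtColor(g["img"],cv2.COLOR_RGB2HSV);w=(h[...,1]<70)&(h[...,2]>120);w[:,:195]=0;w[:,350:]=0;w[:165]=0;w[205:]=0
for m,s,c in blobs(w,15):print(c,s,cast(g,*c,.04))
```

```text
t 24.175 [ 0.4801 -0.3401  0.0914] phi 8.97 gap 75.19428454474532 0.0
d tx,ty mm [-0.2 -1.2  0. ]
[318.66666667 183.33333333] [315 179   8   9  54] [ 0.6328151  -0.11171148  0.04      ]
[295.76851852 186.78703704] [291 181  11  13 108] [ 0.62353008 -0.04669229  0.04      ]
[272.3988764  190.76966292] [265 183  15  16 178] [0.61276201 0.01952182 0.04      ]
```

Request:
jog_arm(
  deltas=[
    {"jaw":75,"tx":-0.2,"ty":-1.2,"tz":20,"yaw":0},
    {"jaw":75,"tx":0,"ty":0,"tz":30,"yaw":0},
    {"jaw":75,"tx":0,"ty":0,"tz":25,"yaw":0},
    {"jaw":75,"tx":0,"ty":0,"tz":12,"yaw":0},
    {"jaw":75,"tx":0,"ty":0,"tz":5,"yaw":0},
    {"jaw":75,"tx":0,"ty":0,"tz":0,"yaw":0},
    {"jaw":75,"tx":0,"ty":0,"tz":0,"yaw":0},
    {"jaw":60,"tx":0,"ty":0,"tz":0,"yaw":0},
    {"jaw":45,"tx":0,"ty":0,"tz":0,"yaw":0},
    {"jaw":40,"tx":0,"ty":0,"tz":0,"yaw":0},
    {"jaw":40,"tx":0,"ty":0,"tz":0,"yaw":0},
    {"jaw":40,"tx":0,"ty":0,"tz":0,"yaw":0},
    {"jaw":40,"tx":0,"ty":0,"tz":0,"yaw":0},
    {"jaw":40,"tx":0,"ty":0,"tz":-10,"yaw":0},
    {"jaw":40,"tx":0,"ty":0,"tz":-20,"yaw":0},
    {"jaw":40,"tx":0,"ty":0,"tz":-30,"yaw":0},
    {"jaw":40,"tx":0,"ty":0,"tz":-30,"yaw":0},
    {"jaw":40,"tx":0,"ty":0,"tz":0,"yaw":0},
    {"jaw":40,"tx":0,"ty":0,"tz":0,"yaw":0},
    {"jaw":40,"tx":0,"ty":0,"tz":0,"yaw":0},
  ],
)

```text
time_s: 26.72
eef_pos: [0.4784, -0.3409, 0.0888]
eef_rot: [-2.041, -2.386, 0.0]
ft_force: [-0.0, 0.9, -0.4]
finger_gap: 0.575
gripper_force: 31.2
```

```bash
python3 -c "
from h import *;go('D')"
```

```text
t 26.725 [ 0.4784 -0.3409  0.0888] phi 8.92 gap 49.10202170271766 31.213958859443665
D tx,ty mm [4.039e+02 1.893e+02 2.000e-01]
```

Request:
jog_arm(
  deltas=[
    {"jaw":40,"tx":20,"ty":9,"tz":0,"yaw":0},
    {"jaw":40,"tx":36,"ty":17,"tz":0,"yaw":0},
    {"jaw":40,"tx":36,"ty":17,"tz":0,"yaw":0},
    {"jaw":40,"tx":36,"ty":17,"tz":0,"yaw":0},
    {"jaw":40,"tx":36,"ty":17,"tz":0,"yaw":0},
    {"jaw":40,"tx":36,"ty":17,"tz":0,"yaw":0},
    {"jaw":40,"tx":36,"ty":17,"tz":0,"yaw":0},
    {"jaw":40,"tx":36,"ty":17,"tz":0,"yaw":0},
    {"jaw":40,"tx":36,"ty":17,"tz":0,"yaw":0},
    {"jaw":40,"tx":36,"ty":17,"tz":0,"yaw":0},
    {"jaw":40,"tx":36,"ty":17,"tz":0,"yaw":0},
    {"jaw":40,"tx":24,"ty":10,"tz":0,"yaw":0},
    {"jaw":40,"tx":0,"ty":0,"tz":0,"yaw":0},
    {"jaw":40,"tx":0,"ty":0,"tz":0,"yaw":0},
    {"jaw":40,"tx":0,"ty":0,"tz":0,"yaw":0},
  ],
)

```text
time_s: 28.6
eef_pos: [0.6026, 0.0866, 0.0895]
eef_rot: [-2.043, -2.387, 0.001]
ft_force: [0.4, 0.1, -0.3]
finger_gap: 0.57
gripper_force: 31.2
```

```bash
python3 -c "
from h import *;go('D')"
```

```text
t 28.6 [0.6026 0.0866 0.0895] phi 8.88 gap 48.68503205844351 31.223103404045105
D tx,ty mm [ 0.8  0.3 -0. ]
```

Request:
jog_arm(
  deltas=[
    {"jaw":40,"tx":0.8,"ty":0.3,"tz":20,"yaw":0},
    {"jaw":40,"tx":0,"ty":0,"tz":25,"yaw":0},
    {"jaw":40,"tx":0,"ty":0,"tz":15,"yaw":0},
    {"jaw":40,"tx":0,"ty":0,"tz":8,"yaw":0},
    {"jaw":40,"tx":0,"ty":0,"tz":4,"yaw":0},
    {"jaw":40,"tx":0,"ty":0,"tz":2.4,"yaw":0},
    {"jaw":40,"tx":0,"ty":0,"tz":0,"yaw":0},
    {"jaw":40,"tx":0,"ty":0,"tz":0,"yaw":0},
    {"jaw":51,"tx":0,"ty":0,"tz":0,"yaw":0},
    {"jaw":55,"tx":0,"ty":0,"tz":0,"yaw":0},
    {"jaw":65,"tx":0,"ty":0,"tz":0,"yaw":0},
    {"jaw":75,"tx":0,"ty":0,"tz":0,"yaw":0},
    {"jaw":85,"tx":0,"ty":0,"tz":-5,"yaw":0},
    {"jaw":85,"tx":0,"ty":0,"tz":-15,"yaw":0},
    {"jaw":85,"tx":0,"ty":0,"tz":-30,"yaw":0},
    {"jaw":85,"tx":0,"ty":0,"tz":-25,"yaw":0},
    {"jaw":85,"tx":0,"ty":0,"tz":0,"yaw":0},
  ],
)

```text
time_s: 30.72
eef_pos: [0.6047, 0.0883, 0.0933]
eef_rot: [2.04, 2.385, 0.005]
ft_force: [-0.2, 0.3, 0.0]
finger_gap: 0.993
gripper_force: 0.0
```

Request:
jog_arm(
  deltas=[
    {"jaw":85,"tx":-20,"ty":-17,"tz":0,"yaw":0},
    {"jaw":85,"tx":-34,"ty":-30,"tz":0,"yaw":0},
    {"jaw":85,"tx":-34,"ty":-30,"tz":0,"yaw":0},
    {"jaw":85,"tx":-34,"ty":-30,"tz":0,"yaw":0},
    {"jaw":85,"tx":-34,"ty":-30,"tz":0,"yaw":0},
    {"jaw":85,"tx":-34,"ty":-30,"tz":0,"yaw":0},
    {"jaw":85,"tx":-33,"ty":-27,"tz":0,"yaw":0},
    {"jaw":85,"tx":0,"ty":0,"tz":0,"yaw":0},
    {"jaw":85,"tx":0,"ty":0,"tz":0,"yaw":0},
    {"jaw":85,"tx":0,"ty":0,"tz":0,"yaw":0},
  ],
)

```text
time_s: 31.98
eef_pos: [0.4465, -0.1616, 0.0902]
eef_rot: [-2.041, -2.389, -0.0]
ft_force: [0.2, -0.0, -0.7]
finger_gap: 0.998
gripper_force: 0.0
```

Run:
```python
from h import *;go('e')
from cell import cams
g=cams.grab_frame("top")
h=cv2.cvtColor(g["img"],cv2.COLOR_RGB2HSV);w=(h[...,1]<70)&(h[...,2]>120);w[:,:195]=0;w[:,350:]=0;w[:165]=0;w[212:]=0
for m,s,c in blobs(w,15):print(c,s,cast(g,*c,.04))
```

```text
t 31.975 [ 0.4465 -0.1616  0.0902] phi 8.99 gap 85.226360766899 0.0
e tx,ty mm [-1.3 -0.7 -0. ]
[318.66666667 183.33333333] [315 179   8   9  54] [ 0.6328151  -0.11171148  0.04      ]
[295.76851852 186.78703704] [291 181  11  13 108] [ 0.62353008 -0.04669229  0.04      ]
[272.3988764  190.76966292] [265 183  15  16 178] [0.61276201 0.01952182 0.04      ]
[248.17343173 194.88191882] [239 186  19  19 271] [0.60167645 0.08797349 0.04      ]
```

Request:
jog_arm(
  deltas=[
    {"jaw":85,"tx":-1.3,"ty":-0.7,"tz":20,"yaw":0},
    {"jaw":85,"tx":0,"ty":0,"tz":30,"yaw":0},
    {"jaw":85,"tx":0,"ty":0,"tz":25,"yaw":0},
    {"jaw":85,"tx":0,"ty":0,"tz":12,"yaw":0},
    {"jaw":85,"tx":0,"ty":0,"tz":5,"yaw":0},
    {"jaw":85,"tx":0,"ty":0,"tz":0,"yaw":0},
    {"jaw":85,"tx":0,"ty":0,"tz":0,"yaw":0},
    {"jaw":70,"tx":0,"ty":0,"tz":0,"yaw":0},
    {"jaw":55,"tx":0,"ty":0,"tz":0,"yaw":0},
    {"jaw":50,"tx":0,"ty":0,"tz":0,"yaw":0},
    {"jaw":50,"tx":0,"ty":0,"tz":0,"yaw":0},
    {"jaw":50,"tx":0,"ty":0,"tz":0,"yaw":0},
    {"jaw":50,"tx":0,"ty":0,"tz":0,"yaw":0},
    {"jaw":50,"tx":0,"ty":0,"tz":-10,"yaw":0},
    {"jaw":50,"tx":0,"ty":0,"tz":-20,"yaw":0},
    {"jaw":50,"tx":0,"ty":0,"tz":-30,"yaw":0},
    {"jaw":50,"tx":0,"ty":0,"tz":-30,"yaw":0},
    {"jaw":50,"tx":0,"ty":0,"tz":0,"yaw":0},
    {"jaw":50,"tx":0,"ty":0,"tz":0,"yaw":0},
    {"jaw":50,"tx":0,"ty":0,"tz":0,"yaw":0},
  ],
)

```text
time_s: 34.52
eef_pos: [0.445, -0.1635, 0.0874]
eef_rot: [-2.041, -2.386, 0.001]
ft_force: [-0.1, 0.3, -0.4]
finger_gap: 0.69
gripper_force: 32.8
```

```bash
python3 -c "
from h import *;go('E')"
```

```text
t 34.525 [ 0.445  -0.1635  0.0874] phi 8.92 gap 58.946055108984794 32.80323028564453
E tx,ty mm [291.3 195.   -0. ]
```

Request:
jog_arm(
  deltas=[
    {"jaw":50,"tx":18,"ty":12,"tz":0,"yaw":0},
    {"jaw":50,"tx":34,"ty":23,"tz":0,"yaw":0},
    {"jaw":50,"tx":34,"ty":23,"tz":0,"yaw":0},
    {"jaw":50,"tx":34,"ty":23,"tz":0,"yaw":0},
    {"jaw":50,"tx":34,"ty":23,"tz":0,"yaw":0},
    {"jaw":50,"tx":34,"ty":23,"tz":0,"yaw":0},
    {"jaw":50,"tx":34,"ty":23,"tz":0,"yaw":0},
    {"jaw":50,"tx":34,"ty":23,"tz":0,"yaw":0},
    {"jaw":50,"tx":34,"ty":21,"tz":0,"yaw":0},
    {"jaw":50,"tx":0,"ty":0,"tz":0,"yaw":0},
    {"jaw":50,"tx":0,"ty":0,"tz":0,"yaw":0},
    {"jaw":50,"tx":0,"ty":0,"tz":0,"yaw":0},
  ],
)

```text
time_s: 36.02
eef_pos: [0.5919, 0.152, 0.088]
eef_rot: [-2.043, -2.386, 0.001]
ft_force: [-0.2, -0.4, -0.2]
finger_gap: 0.685
gripper_force: 32.8
```

```bash
python3 -c "
from h import *;go('E')"
```

```text
t 36.025 [0.5919 0.152  0.088 ] phi 8.87 gap 58.489103274063815 32.820062041282654
E tx,ty mm [ 2.4  1.  -0. ]
```

Request:
jog_arm(
  deltas=[
    {"jaw":50,"tx":2.4,"ty":1,"tz":20,"yaw":0},
    {"jaw":50,"tx":0,"ty":0,"tz":25,"yaw":0},
    {"jaw":50,"tx":0,"ty":0,"tz":15,"yaw":0},
    {"jaw":50,"tx":0,"ty":0,"tz":8,"yaw":0},
    {"jaw":50,"tx":0,"ty":0,"tz":4,"yaw":0},
    {"jaw":50,"tx":0,"ty":0,"tz":2.4,"yaw":0},
    {"jaw":50,"tx":0,"ty":0,"tz":0,"yaw":0},
    {"jaw":50,"tx":0,"ty":0,"tz":0,"yaw":0},
    {"jaw":61,"tx":0,"ty":0,"tz":0,"yaw":0},
    {"jaw":65,"tx":0,"ty":0,"tz":0,"yaw":0},
    {"jaw":75,"tx":0,"ty":0,"tz":0,"yaw":0},
    {"jaw":85,"tx":0,"ty":0,"tz":0,"yaw":0},
    {"jaw":85,"tx":0,"ty":0,"tz":0,"yaw":0},
    {"jaw":85,"tx":0,"ty":0,"tz":-20,"yaw":0},
    {"jaw":85,"tx":0,"ty":0,"tz":-30,"yaw":0},
    {"jaw":85,"tx":0,"ty":0,"tz":-30,"yaw":0},
    {"jaw":85,"tx":0,"ty":0,"tz":0,"yaw":0},
  ],
)

```text
time_s: 38.15
eef_pos: [0.5943, 0.1557, 0.0962]
eef_rot: [2.041, 2.386, 0.005]
ft_force: [-0.2, 0.2, -0.2]
finger_gap: 0.996
gripper_force: 0.0
```

Request:
jog_arm(
  deltas=[
    {"jaw":85,"tx":10,"ty":-20,"tz":-10,"yaw":0},
    {"jaw":85,"tx":15,"ty":-30,"tz":-10,"yaw":0},
    {"jaw":85,"tx":15,"ty":-30,"tz":-10,"yaw":0},
    {"jaw":85,"tx":15,"ty":-30,"tz":0,"yaw":0},
    {"jaw":85,"tx":15,"ty":-30,"tz":0,"yaw":0},
    {"jaw":85,"tx":15,"ty":-30,"tz":0,"yaw":0},
    {"jaw":85,"tx":0,"ty":0,"tz":0,"yaw":0},
    {"jaw":85,"tx":0,"ty":0,"tz":0,"yaw":0},
    {"jaw":85,"tx":0,"ty":0,"tz":0,"yaw":0},
    {"jaw":85,"tx":0,"ty":0,"tz":0,"yaw":0},
  ],
)

```text
time_s: 39.4
eef_pos: [0.4122, 0.2127, 0.1236]
eef_rot: [-2.043, -2.387, 0.0]
ft_force: [-0.1, 0.1, 0.6]
finger_gap: 0.993
gripper_force: 0.0
```

Run:
```python
from h import *
from cell import cams
g=cams.grab_frame("top");f=cams.grab_frame("side")
h=cv2.cvtColor(g["img"],cv2.COLOR_RGB2HSV);w=(h[...,1]<70)&(h[...,2]>120);w[:,:195]=0;w[:,350:]=0;w[:165]=0;w[212:]=0
for m,s,c in blobs(w,15):print(c,s,cast(g,*c,.04))
A=cv2.resize(g["img"][120:290,100:450],None,fx=1.14,fy=1.6);B=cv2.resize(f["img"][100:300,160:400],(399,400))
cv2.imwrite("pics/end.png",np.vstack([A,B])[:600,:,::-1] if A.shape[1]==B.shape[1] else B[:,:,::-1])
```

```text
[318.79661017 183.25423729] [315 179   9   9  59] [ 0.63303945 -0.1120851   0.04      ]
[295.77678571 186.84821429] [291 181  11  13 112] [ 0.62335381 -0.04671274  0.04      ]
[337.75  181.625] [336 180   5   4  16] [ 0.6371904  -0.16590898  0.04      ]
[272.43684211 190.67368421] [265 183  16  16 190] [0.61303636 0.01941216 0.04      ]
[224.48469388 198.49234694] [214 187  22  23 392] [0.59203863 0.15473495 0.04      ]
[248.10752688 194.84229391] [239 186  19  19 279] [0.60179176 0.08815941 0.04      ]
```

View pics/end.png

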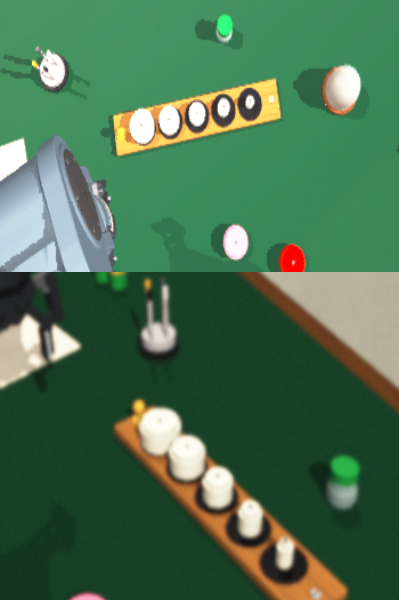

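All five dies stand upright on their marks, the widest at (142,127) next to the pin (122,133) and the narrowest at (249,103). They measure within 3 mm of the mark centres, and the bystanders look unmoved.

```bash
python3 -c "
from cell import manip;print(manip.close_job())"
```

```text
the job is handed in; nothing more can be done
None
```

The job is handed in at about 40 s of the allowed 109 s: all five dies stand upright on their marks, widest by the brass pin to narrowest at the far end, each within about 3 mm of its mark centre, with the dome, stand and jar left where they were; no verdict came back.

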